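# Two-key release of a slide loader's tray

## Task

Let the slide tray run out of the white slide loader: with one fingertip on each, press the two square keys on its top down together and keep both fully down until the tray has run all the way out by itself, then let both keys come up and move clear. Do not touch the tray or press the small round button, and leave everything standing on and around the loader where it is.

Things in the scene. Friction and masses are not known exactly. Their poses are not given: they have to be found in the camera images.
- loader: slide loader, a white box 200 (x) x 240 (y) x 90 mm (z) fixed to the bench. Origin: centre of its underside; x points from its front (tray side) to its back, y to the left seen from the robot, z up. Turned up to 26 degrees either way. Its two square keys stand on top, 60 mm apart along y, 30 mm in front of the centre; things on top are up to 50 mm tall, at least 50 mm behind the keys.
- key_left_top (a point): centre of the upper face of the left key (+30 mm along the loader's y), 104 mm above the bench when up; it moves with the key. The key is a plain black square cap, 26 x 26 mm, standing 14 mm proud of the top when up and 4 mm when fully down.
- key_right_top (a point): the same for the right key (-30 mm along the loader's y)
- key_left (a joint): how far the left key is pressed, m: 0 up, 0.010 fully down. Sprung: starts to move at 1.5 N, 4 N at the bottom, springs back up when let go. Its latch frees the tray once pressed beyond about 6 mm.
- key_right (a joint): the same for the right key; both latches must be free at once for the tray to move
- tray (a joint): how far the slide tray has run out of the loader's front, m: 0 in, 0.085 fully out. It is pushed out by a spring against a damper and takes about 3 s while both keys are held down; if a key is let up on the way it is caught at the next of several notches, 17 mm apart. Nothing pushes it back in.
- tray_edge (a point): middle of the tray's front face, part of the tray that carries two glass slides, a grey plate 112 mm wide, 36 mm tall, centred 36 mm above the bench; lies 108 mm in front of the loader's centre when in and 193 mm when out
- round_button (a joint): press of the small round black button (18 mm across, on a 34 mm grey collar, its top 17 mm above the loader's top) at the loader's right, 65 mm to the right of the right key: 0 up, 0.005 down. Not part of the job.
- cup: small open white specimen cup, 48 mm across, 40 mm tall, standing on the rear part of the loader's top; origin at the centre of its underside. Bystander.
- dropper: small amber dropper bottle, 26 mm across, 50 mm tall, standing on the rear part of the loader's top; origin at the centre of its underside. Bystander.
- stain_jar: amber jar with white cap, 56 mm across, 75 mm tall, on the bench in front of one front corner of the loader; origin at the centre of its underside. Bystander.
- petri: closed petri dish, 92 mm across, 17 mm tall, on the bench in front of the other front corner of the loader; origin at the centre of its underside. Bystander.
- slide_box: cardboard slide box, 85 x 60 x 34 mm tall, on the bench beside the loader; origin at the centre of its underside. Bystander.
- reagent: amber bottle with black cap, 60 mm across, 130 mm tall, on the bench at the loader's other side; origin at the centre of its underside. Bystander.
- beaker: open glass beaker, 66 mm across, 80 mm tall, on the bench off to the right; origin at the centre of its underside. Bystander.

How it is judged:
On the way, in this order (a step that is already met when the one before it is completed fails the run):
1. both keys are pressed down together, a finger on each, with the tray still mostly in (value of joint each of key_left, key_right above 0.006 m and contact force between the fingers and key_left above 0.5 N and contact force between the fingers and key_right above 0.5 N and value of joint tray below 0.035 m), for 0.2 s.
2. the tray has run out while both keys are still held down by the fingers (value of joint each of key_left, key_right above 0.006 m and contact force between the fingers and key_left above 0.5 N and contact force between the fingers and key_right above 0.5 N and value of joint tray above 0.079 m), for 0.1 s.
At the end, for the whole second after the job is handed in: The tray is at least 79 of its 85 mm out, both square keys and the round button are up (within 2 mm), and every bystander stands upright within 20 mm of where it was (value of joint tray above 0.079 m and value of joint each of key_left, key_right, round_button below 0.002 m and distance of each of cup, dropper, stain_jar, petri, slide_box, reagent, beaker from where it was at the start of the episode below 0.02 m and angle between each of cup, dropper, stain_jar, petri, slide_box, reagent, beaker's own z axis and vertical below 0.3 rad); the robot touches nothing.
It fails at once if one square key is pressed beyond 7 mm while the other is still up (under 1.5 mm) ((value of joint key_left above 0.007 m and value of joint key_right below 0.0015 m) or (value of joint key_right above 0.007 m and value of joint key_left below 0.0015 m)).
It fails at once if a key is let up (under 3 mm) with the tray part way out (25 to 75 mm) (value of joint tray between 0.025 and 0.075 m and value of joint any of key_left, key_right below 0.003 m).
It fails at once if the tray is touched (contact force between any of the fingers, the arm and tray above 1 N).
It fails at once if the round button is pressed (value of joint round_button above 0.003 m).
It fails at once if a bystander is shifted by more than 20 mm, lifted or tipped (distance of any of cup, dropper, stain_jar, petri, slide_box, reagent, beaker from where it was at the start of the episode above 0.02 m or angle between any of cup, dropper, stain_jar, petri, slide_box, reagent, beaker's own z axis and vertical above 0.3 rad).
It also fails if it takes over 35 s, if anything falls off the work surface, if the arm or the gripper's body presses on something with over 40 N, if the wrist force passes 120 N, or if a joint passes its speed limit or range.

## Robot

A 7-joint arm with a two-finger parallel gripper is mounted at the origin on the work surface. World frame = base frame: x ahead of the robot, y to its left, z up, the work surface at z = 0. Lengths are in m, angles in rad, forces in N, time in s.
With the tool pointing down it reaches from about 0.425 to 0.8 m from the base axis. Payload 8.3 kg.
Tool frame: the origin (TCP) lies at the very end of the fingers, on their centre line; the grasp point (between the pads) lies hold_point_z behind it (hold_point_z is the distance from the TCP to the grasp point, in m); z points along the fingers, x is the direction in which the jaws open and shut, and the axes are right-handed (so a half turn about z gives the same grasp; the last joint's range is limited). The gripper opens to 85 mm and grips with 20 to 120 N. Pads are 22 mm wide; open, the fingers measure 114 mm over their backs; the gripper's body (76 mm by 85 mm) begins 54 mm behind the grasp point. The pads swing forward as they close: fully open they stand 13 mm farther back than shut.
Start: joints at [-1.265, 0.383, 0.016, 1.37, -0.006, 1.388, -0.046], TCP at [0.225, 0.583, 0.231] pointing down, gripper open.
Joint ranges: [-2.95, 2.95], [-0.25, 2.06], [-1.52, 1.56], [0.18, 2.33], [-1.44, 4.58], [0.02, 2.06], [-3.01, 3.01]. Speed limits (rad/s): [2.39, 2.39, 3.01, 3.01, 3.14, 3.14, 3.14].

## Interface

Orientations are given as a rotation vector (axis times angle).
In Python, from plant import get_obs, get_image, calibration, job_done, hold_point_z gives the robot as it stands.
- The arm moves only by the tool send_rows, never from a script. Its argument "motion" is a list of rows, each an object of numbers: "x", "y", "z": the shift along the tool's x, y, z in cm; "turn": the turn about the tool's z in rad; "claw": the finger opening in cm, from 0 to 8.54. In form: [{"x": .., "y": .., "z": .., "turn": .., "claw": ..}, ...]. A call has 1 to 5 rows; each row shifts and turns the commanded pose from where the row before left it, along the tool's axes as they then stand; what a row does not reach is not made up. A row lasts 1/12 s, in which the tool goes at most 41.7 mm and 7.16 degrees, less where a joint would pass 70% of its speed; a pose out of reach is approached as far as the arm can. A call with a gripper value outside its range is refused whole. The fingers move at their own pace and stop on an object; "squeeze" is the grip in N (left out, the last holds). Time passes only in rows, so rows that do not move let the fingers close. It gives the time, the measured TCP pose, the force and the opening at its end, in the units of the state.
- get_obs(): the state, without advancing time (a new reading comes with each control period).
- get_image(name): name is "side" or "top"; returns the picture (480x640x3 uint8, blue, green, red); there is no depth.
- calibration(name): a dict with "fx", "fy", "cx", "cy" (pixels), "world_to_cam" (4x4, takes a point from world to camera coordinates). Camera axes: x right, y up, looking along -z (the intrinsics and any distortion apply to the point x, -y, -z); pixel columns grow to the right and rows downward; lengths in m; the calibration is good to about 2 mm. A picture is of the moment at which its call begins. calibration takes no time and is no camera call.
- job_done(): hands the job in, once; it reports no verdict.
The state is a dict: "time_s": time; "q": joint angles; "qvel": joint speeds; "joint_torque": joint torques, N m; "tcp_pos": TCP position; "ee_rot": TCP orientation; "wrist_force": force on the tool from outside, world axes, zero at the start; "ft_torque": the same for the moment, N m; "grip_width": opening from 0.0 (shut) to 1.0 (fully open).
Only numpy, scipy, OpenCV 4.12 (cv2) and the standard library are available. Lean on these libraries where they do the work, as an engineer would, in place of code of your own. Each camera call takes 0.05 s, during which the arm holds its last target. There are 200 camera calls.

## Working session

There is one attempt and no reset: what is moved stays moved. The work goes in short steps, Python scripts to look and compute and a tool call to move; the robot and the scene stay as the last step left them, time stands still between calls to the robot, and variables do not carry over. Pictures are saved under pics/ and viewed, about 8 in all and at most 12, crops included, and the job is handed in when it is done.

Besides the shell and the picture viewer there is one more tool, called after ">>>" as name([rows], argument=value, ...), one row to a line, values as JSON. send_rows: Moves the arm, as the interface text tells. Its arguments: {"type":"object","properties":{"motion":{"type":"array"},"squeeze":{"type":"number"}},"required":["motion"]}

```bash
mkdir -p pics; python3 - <<'E'
from plant import *
import cv2, numpy as np
np.set_printoptions(precision=4,suppress=True)
for n in("top","side"):
    cv2.imwrite(f"pics/{n}0.png",get_image(n)); c=calibration(n); print(n,c)
print(get_obs(),hold_point_z)
E
```

```text
top {'fx': 468.61042079808107, 'fy': 468.61042079808107, 'cx': 310.50906074313536, 'cy': 240.3794489782705, 'world_to_cam': array([[-0.01  , -0.9999, -0.0104, -0.0539],
       [ 0.9936, -0.0111,  0.1121, -0.5556],
       [-0.1122, -0.0092,  0.9936, -1.0146],
       [ 0.    ,  0.    ,  0.    ,  1.    ]])}
side {'fx': 485.70289032922705, 'fy': 485.70289032922705, 'cx': 325.37985680059353, 'cy': 239.19812032618714, 'world_to_cam': array([[-0.952 , -0.3057, -0.0173,  0.5289],
       [ 0.2165, -0.7122,  0.6677, -0.2457],
       [-0.2164,  0.6319,  0.7442, -0.9021],
       [ 0.    ,  0.    ,  0.    ,  1.    ]])}
{'time_s': 0.1, 'q': array([-1.2649,  0.3842,  0.0163,  1.371 , -0.0063,  1.3882, -0.0465]), 'qvel': array([-0.0004, -0.0017, -0.0005, -0.0029, -0.0007,  0.0008, -0.0015]), 'joint_torque': array([  0.0029, -62.9121,   0.8478, -37.2758,   0.0169,   0.0104,
        -0.0001]), 'tcp_pos': array([0.2251, 0.5826, 0.2304]), 'ee_rot': array([ 2.5902,  1.776 , -0.0022]), 'wrist_force': array([-0.476 ,  0.8824, -1.5466]), 'ft_torque': array([-0.0101,  0.0266,  0.0391]), 'grip_width': 1.0000040110513158} 0.0187
```

View pics/top0.png

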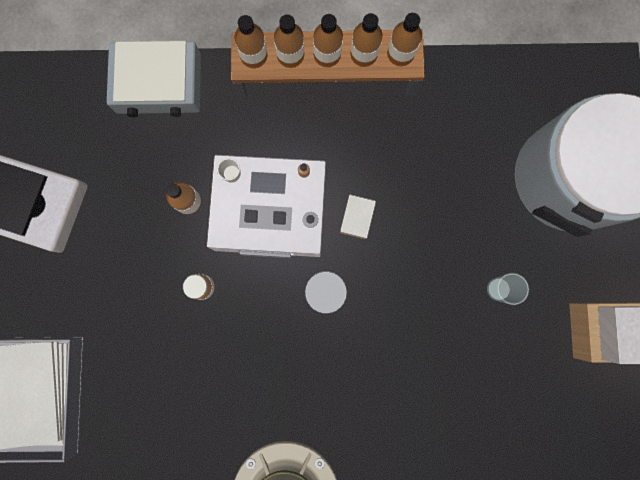

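View pics/side0.png

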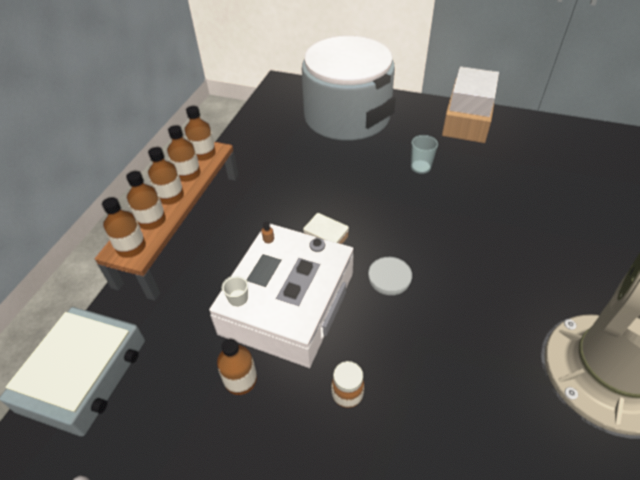

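The top view shows the loader with its keys at about (251,216) and (279,218) and the round button at (310,219). In the side view the keys are at about (292,291) and (305,268). Next I'll measure the keys in both views.

```bash
cat > h.py <<'E'
from plant import *
import cv2, numpy as np
np.set_printoptions(precision=4,suppress=True)
def ray(n,u,v):
    c=calibration(n); T=c["world_to_cam"]; R=T[:3,:3]
    d=R.T@np.array([(u-c["cx"])/c["fx"],-(v-c["cy"])/c["fy"],-1.]); return -R.T@T[:3,3],d
def onz(n,u,v,z):
    o,d=ray(n,u,v); return o+d*(z-o[2])/d[2]
def tri(a,b):
    A=[];B=[]
    for n,p in(("top",a),("side",b)):
        o,d=ray(n,*p); d/=np.linalg.norm(d); P=np.eye(3)-np.outer(d,d); A.append(P);B.append(P@o)
    return np.linalg.lstsq(np.vstack(A),np.hstack(B),rcond=None)[0]
def proj(n,p):
    c=calibration(n); q=c["world_to_cam"]@np.r_[p,1]; return np.array([c["cx"]-c["fx"]*q[0]/q[2],c["cy"]+c["fy"]*q[1]/q[2]])
E
python3 - <<'E'
from h import *
box={"top":(205,330,150,262),"side":(275,330,235,305)}
im={n:cv2.imread(f"pics/{n}0.png") for n in box}
pts={}
for n,(u0,u1,v0,v1) in box.items():
    g=cv2.cvtColor(im[n],cv2.COLOR_BGR2GRAY)[v0:v1,u0:u1]
    for th in (50,65):
        k,l,s,c=cv2.connectedComponentsWithStats((g<th).astype(np.uint8))
        print(n,th)
        for i in range(1,k):
            if 20<s[i,4]<800: print(s[i]+[u0,v0,0,0,0],c[i]+[u0,v0], onz(n,*(c[i]+[u0,v0]),.104))
# loader top face
g=cv2.cvtColor(im["top"],cv2.COLOR_BGR2GRAY); m=np.zeros_like(g); m[150:262,204:332]=(g[150:262,204:332]>170)
cs=max(cv2.findContours(m,0,2)[0],key=cv2.contourArea); r=cv2.minAreaRect(cs); b=cv2.boxPoints(r); print(r)
P=np.array([onz("top",*p,.09) for p in b]); print(P,np.linalg.norm(P-np.roll(P,1,0),axis=1),P.mean(0))
a=cv2.resize(im["top"][150:265,200:335],None,fx=5,fy=5,interpolation=2);cv2.imwrite("pics/c1.png",a)
E
```

```text
top 50
top 65
[205 150  48 112 655] [214.3786 186.9008] [0.6623 0.1409 0.104 ]
[254 150  13   7  31] [258.3548 154.1935] [0.7319 0.0483 0.104 ]
[279 150  51  29 306] [311.4804 156.1895] [ 0.7261 -0.0643  0.104 ]
[301 164   6   7  28] [303.4286 166.75  ] [ 0.7034 -0.0471  0.104 ]
side 50
side 65
((265.8293151855469, 203.9017333984375), (112.98117065429688, 92.36973571777344), 3.3664605617523193)
[[ 0.5374  0.1584  0.09  ]
 [ 0.7369  0.1496  0.09  ]
 [ 0.7191 -0.093   0.09  ]
 [ 0.5208 -0.0789  0.09  ]] [0.2379 0.1997 0.2433 0.1987] [0.6285 0.034  0.09  ]
```

View pics/c1.png

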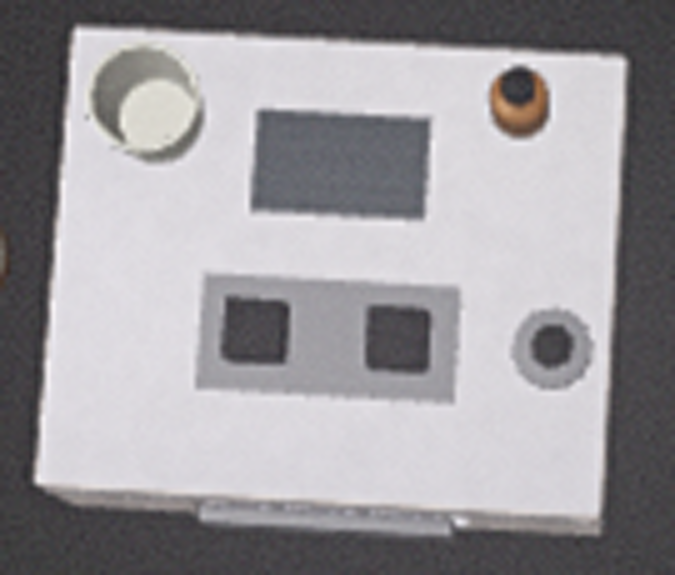

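The crop shows the keys clearly. They are at crop (255,330) and (399,339), which is full-image (251.0,216.0) and (279.8,217.8). The button is at about (310,219). I'll refine the centres.

```bash
python3 - <<'E'
from h import *
from scipy.spatial.transform import Rotation as R
C={}
for n,b in {"top":(242,290,205,230),"side":(279,320,256,303)}.items():
    u0,u1,v0,v1=b; g=cv2.cvtColor(cv2.imread(f"pics/{n}0.png"),cv2.COLOR_BGR2GRAY)[v0:v1,u0:u1]
    th,m=cv2.threshold(g,95,255,cv2.THRESH_BINARY_INV)
    k,l,s,c=cv2.connectedComponentsWithStats(m)
    C[n]=[c[i]+[u0,v0] for i in range(1,k) if s[i,4]>60]; print(n,s.tolist(),C[n])
L=np.array(sorted([onz("top",*p,.104) for p in C["top"]],key=lambda p:-p[1]))
d=L[0]-L[1]; yaw=np.arctan2(-d[0],d[1]); print("keys",L,np.linalg.norm(d),"yaw",yaw,"mid",L.mean(0))
for p in L: print("side proj",proj("side",p))
for i in(0,1):
  S=sorted(C["side"],key=lambda p:p[0]);T=sorted(C["top"],key=lambda p:p[0])
  if len(S)==2: print("tri",tri(T[i],S[i]))
o=get_obs(); M=R.from_rotvec(o["ee_rot"]).as_matrix(); print(M, o["tcp_pos"])
print("jaw angle",np.degrees(np.arctan2(M[1,0],M[0,0])), "wanted",np.degrees(np.arctan2(d[1],d[0])))
E
```

```text
top [[0, 0, 48, 25, 886], [2, 5, 14, 13, 158], [31, 6, 13, 13, 156]] [array([250.8608, 215.7025]), array([279.0962, 217.359 ])]
side [[0, 0, 41, 47, 1588], [18, 4, 15, 15, 160], [5, 27, 16, 16, 179]] [array([304.1687, 267.2437]), array([291.5978, 290.3687])]
keys [[0.6    0.0637 0.104 ]
 [0.5958 0.0046 0.104 ]] 0.059179750035048245 yaw -0.07091976772925916 mid [0.5979 0.0341 0.104 ]
side proj [291.5905 287.8982]
side proj [304.1416 265.0192]
tri [0.6007 0.0645 0.0971]
tri [0.5965 0.005  0.0974]
[[ 0.3604  0.9328 -0.0006]
 [ 0.9328 -0.3604 -0.0016]
 [-0.0017  0.     -1.    ]] [0.2251 0.5826 0.2304]
jaw angle 68.8741897337087 wanted 85.93659662506536
```

>>> send_rows([
  {"turn":-0.1,"claw":4.5},
  {"turn":-0.1,"claw":4.5},
  {"turn":-0.1,"claw":4.5},
  {"x":-2.6,"y":2.05,"claw":4.5},
  {"x":-2.6,"y":2.05,"claw":4.5},
])

```text
invalid input
```

>>> send_rows([
  {"x":-2.6,"y":2.05},
  {"x":-2.6,"y":2.05},
  {"x":-2.6,"y":2.05},
  {"x":-2.6,"y":2.05},
  {"x":-2.6,"y":2.05},
])

```text
invalid input
```

>>> send_rows([
  {"x":-2.6,"y":2.05},
  {"x":-2.6,"y":2.05},
  {"x":-2.6,"y":2.05},
  {"x":-2.6,"y":2.05},
  {"x":-2.6,"y":2.05},
])

```text
invalid input
```

>>> send_rows([
  {"x":-2.6,"y":2.05},
  {"x":-2.6,"y":2.05},
  {"x":-2.6,"y":2.05},
  {"x":0},
  {"x":0},
])

```text
invalid input
```

```bash
cat > st.py <<'E'
from h import *
from scipy.spatial.transform import Rotation as R
def st():
    o=get_obs(); M=R.from_rotvec(o["ee_rot"]).as_matrix(); t=o["tcp_pos"]
    g=np.array([.598,.034,t[2]])
    print(o["time_s"],t,o["wrist_force"],o["grip_width"],"jaw",np.degrees(np.arctan2(M[1,0],M[0,0])),"tilt",M[:,2],"need cm",100*M.T@(g-t))
E
python3 -c "
from st import *
st();cv2.imwrite('pics/side1.png',get_image('side'))"
```

```text
0.1 [0.2251 0.5826 0.2304] [-0.476   0.8824 -1.5466] 1.0000040110513158 jaw 68.8741897337087 tilt [-0.0006 -0.0016 -1.    ] need cm [-37.7311  54.5548   0.0669]
```

The calls were refused, probably because each row needs every field. I'll send full rows.

>>> send_rows([
  {"x":0,"y":0,"z":0,"turn":-0.1,"claw":4.5},
  {"x":0,"y":0,"z":0,"turn":-0.1,"claw":4.5},
  {"x":0,"y":0,"z":0,"turn":-0.1,"claw":4.5},
  {"x":-2.6,"y":2.05,"z":0,"turn":0,"claw":4.5},
  {"x":-2.6,"y":2.05,"z":0,"turn":0,"claw":4.5},
])

```text
time_s: 0.57
tcp_pos: [0.2609, 0.5287, 0.2302]
ee_rot: [-2.29, -2.15, 0.003]
wrist_force: [0.4, 0.2, -0.0]
grip_width: 0.529
```

>>> send_rows([
  {"x":-2.6,"y":2.05,"z":0,"turn":0,"claw":4.5},
  {"x":-2.6,"y":2.05,"z":0,"turn":0,"claw":4.5},
  {"x":-2.6,"y":2.05,"z":0,"turn":0,"claw":4.5},
  {"x":-2.6,"y":2.05,"z":0,"turn":0,"claw":4.5},
  {"x":-2.6,"y":2.05,"z":0,"turn":0,"claw":4.5},
])

```text
time_s: 0.98
tcp_pos: [0.3565, 0.3899, 0.2311]
ee_rot: [-2.296, -2.144, 0.001]
wrist_force: [0.6, 0.5, -0.4]
grip_width: 0.53
```

>>> send_rows([
  {"x":-2.6,"y":2.05,"z":0,"turn":0,"claw":4.5},
  {"x":-2.6,"y":2.05,"z":0,"turn":0,"claw":4.5},
  {"x":-2.6,"y":2.05,"z":0,"turn":0,"claw":4.5},
  {"x":-2.6,"y":2.05,"z":0,"turn":0,"claw":4.5},
  {"x":-2.6,"y":2.05,"z":0,"turn":0,"claw":4.5},
])

```text
time_s: 1.4
tcp_pos: [0.4498, 0.2532, 0.2312]
ee_rot: [-2.296, -2.144, 0.0]
wrist_force: [0.8, -0.2, -0.0]
grip_width: 0.53
```

>>> send_rows([
  {"x":-2.6,"y":2.05,"z":0,"turn":0,"claw":4.5},
  {"x":-2.6,"y":2.05,"z":0,"turn":0,"claw":4.5},
  {"x":-2.6,"y":2.05,"z":0,"turn":0,"claw":4.5},
  {"x":-2.6,"y":2.05,"z":0,"turn":0,"claw":4.5},
  {"x":-2.6,"y":2.05,"z":0,"turn":0,"claw":4.5},
])

```text
time_s: 1.82
tcp_pos: [0.5431, 0.1166, 0.2311]
ee_rot: [-2.296, -2.144, 0.0]
wrist_force: [-0.1, 0.4, -0.2]
grip_width: 0.528
```

```bash
python3 -c "
from st import *
st()"
```

```text
1.8167 [0.5431 0.1166 0.2311] [-0.1407  0.4316 -0.1541] 0.5279775524132307 jaw 86.070723182984 tilt [-0.0003 -0.0001 -1.    ] need cm [-7.8635  6.0451 -0.0011]
```

>>> send_rows([
  {"x":-2.6,"y":2.0,"z":0,"turn":0,"claw":4.5},
  {"x":-2.6,"y":2.0,"z":0,"turn":0,"claw":4.5},
  {"x":-2.5,"y":1.9,"z":1.5,"turn":0,"claw":4.5},
  {"x":0,"y":0,"z":3,"turn":0,"claw":4.5},
  {"x":0,"y":0,"z":3,"turn":0,"claw":4.5},
])

```text
time_s: 2.23
tcp_pos: [0.5976, 0.034, 0.1561]
ee_rot: [2.3, 2.137, 0.002]
wrist_force: [0.5, 0.9, -0.8]
grip_width: 0.524
```

>>> send_rows([
  {"x":0,"y":0,"z":0.5,"turn":0,"claw":4.5},
  {"x":0,"y":0,"z":0,"turn":0,"claw":4.5},
  {"x":0,"y":0,"z":0,"turn":0,"claw":4.5},
])

```text
time_s: 2.48
tcp_pos: [0.5963, 0.0378, 0.1522]
ee_rot: [2.296, 2.145, 0.0]
wrist_force: [-0.0, 0.7, 0.6]
grip_width: 0.531
```

```bash
python3 -c "
from st import *
st()
a=get_image('side')[200:330,220:400]; b=get_image('top')[150:280,190:370]
cv2.imwrite('pics/c2.png',cv2.resize(np.hstack([a,b]),(800,289)) if 0 else cv2.resize(np.hstack([a,b]),None,fx=2.2,fy=2.2,interpolation=2))
st()"
```

```text
2.4833 [0.5963 0.0378 0.1522] [-0.0248  0.6706  0.6166] 0.5310679305176177 jaw 86.10928132908484 tilt [ 0.0002  0.0001 -1.    ] need cm [-0.3638  0.1907 -0.    ]
2.5833 [0.5973 0.0377 0.1535] [ 0.1808  0.4277 -0.3536] 0.5273304270596837 jaw 86.1066741129997 tilt [ 0.0032  0.0006 -1.    ] need cm [-0.3677  0.0978  0.    ]
```

View pics/c2.png

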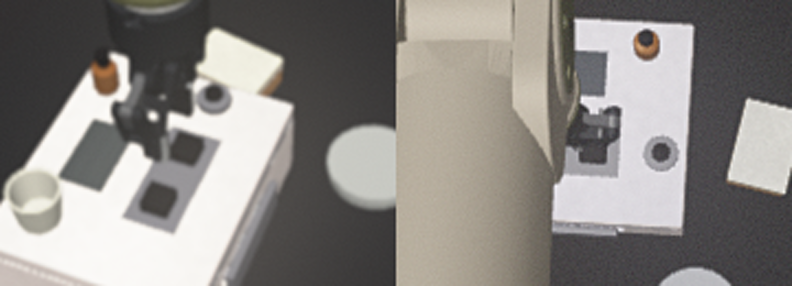

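The side view shows both fingers above the keys, slightly toward the +y side. The near fingertip is at about full-image (292,273). The top view is mostly hidden by the arm. I'll correct by -3.7 mm and go lower.

>>> send_rows([
  {"x":-0.35,"y":0.1,"z":1.5,"turn":0,"claw":4.5},
  {"x":0,"y":0,"z":1.5,"turn":0,"claw":4.5},
  {"x":0,"y":0,"z":0,"turn":0,"claw":4.5},
  {"x":0,"y":0,"z":0,"turn":0,"claw":4.5},
])

```text
time_s: 2.92
tcp_pos: [0.5971, 0.0341, 0.1223]
ee_rot: [2.296, 2.144, 0.001]
wrist_force: [0.2, 0.0, 0.4]
grip_width: 0.529
```

```bash
python3 -c "
from st import *
st()
im=get_image('side'); o=get_obs(); x=R.from_rotvec(o['ee_rot']).as_matrix()[:,0]
for s in(1,-1):
  for dz in (0,.008):
    print(s,dz,proj('side',o['tcp_pos']+s*.03*x+[0,0,dz]))
cv2.imwrite('pics/c3.png',cv2.resize(im[220:320,250:370],None,fx=5,fy=5,interpolation=2))
st()"
```

```text
2.9167 [0.5971 0.0341 0.1223] [0.2432 0.0387 0.4102] 0.5293010119910333 jaw 86.09258342536592 tilt [ 0.0006  0.0002 -1.    ] need cm [0.    0.089 0.   ]
1 0 [291.043  282.0184]
1 0.008 [290.7391 279.4015]
-1 0 [303.9018 258.6975]
-1 0.008 [303.6922 256.0354]
2.9667 [0.5976 0.034  0.1229] [0.0744 0.8359 0.3574] 0.5276387563182775 jaw 86.09017392531418 tilt [ 0.0017  0.0003 -1.    ] need cm [0.0014 0.0429 0.0001]
```

View pics/c3.png

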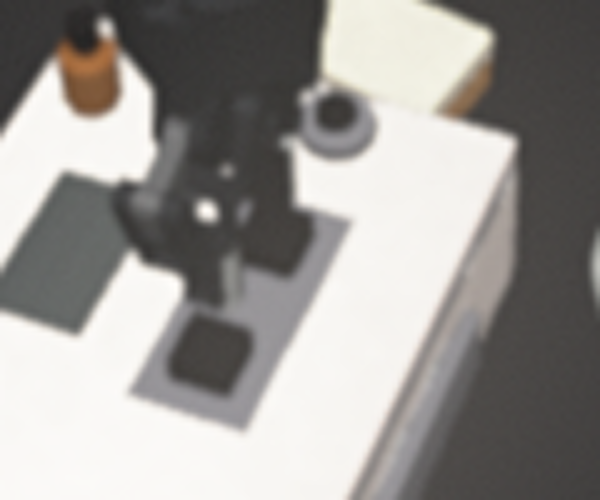

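The near fingertip is at about (293,278), against (291,279) predicted, so it sits over its key and slightly inward. I'll widen to 5.0 cm and descend, watching the force.

>>> send_rows([
  {"x":0,"y":0,"z":0.8,"turn":0,"claw":5.0},
  {"x":0,"y":0,"z":0.7,"turn":0,"claw":5.0},
  {"x":0,"y":0,"z":0,"turn":0,"claw":5.0},
  {"x":0,"y":0,"z":0,"turn":0,"claw":5.0},
])

```text
time_s: 3.3
tcp_pos: [0.5965, 0.0337, 0.1058]
ee_rot: [-2.296, -2.143, 0.001]
wrist_force: [-0.0, 0.5, -0.1]
grip_width: 0.587
```

>>> send_rows([
  {"x":0,"y":0,"z":0.4,"turn":0,"claw":5.0},
  {"x":0,"y":0,"z":0,"turn":0,"claw":5.0},
])

```text
time_s: 3.47
tcp_pos: [0.5967, 0.0336, 0.1017]
ee_rot: [-2.296, -2.143, 0.001]
wrist_force: [-0.4, 0.4, 0.7]
grip_width: 0.583
```

>>> send_rows([
  {"x":0,"y":0,"z":0.4,"turn":0,"claw":5.0},
  {"x":0,"y":0,"z":0,"turn":0,"claw":5.0},
])

```text
time_s: 3.63
tcp_pos: [0.5971, 0.0337, 0.0982]
ee_rot: [2.296, 2.144, 0.0]
wrist_force: [-0.7, -0.5, 2.3]
grip_width: 0.587
```

>>> send_rows([
  {"x":0,"y":0,"z":0.2,"turn":0,"claw":5.0},
  {"x":0,"y":0,"z":0,"turn":0,"claw":5.0},
])

```text
time_s: 3.8
tcp_pos: [0.5971, 0.0336, 0.0966]
ee_rot: [2.296, 2.143, 0.001]
wrist_force: [-0.1, 0.2, 4.8]
grip_width: 0.583
```

```bash
python3 -c "
from st import *
st(); o=get_obs(); print(o['ft_torque'])
cv2.imwrite('pics/c4.png',cv2.resize(get_image('side')[220:320,250:370],None,fx=5,fy=5,interpolation=2))"
```

```text
3.8 [0.5971 0.0336 0.0966] [-0.1478  0.2382  4.8288] 0.5827982225580578 jaw 86.05464759748659 tilt [ 0.0005  0.0001 -1.    ] need cm [0.0455 0.0839 0.0001]
[0.0266 0.254  0.0139]
```

View pics/c4.png

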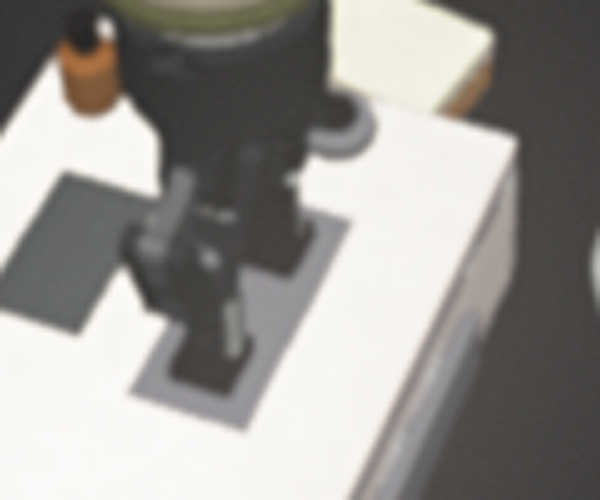

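Both fingertips sit on their caps: the near one is at crop (210,355), the far one at (275,250). The force is 4.8 N and balanced between the two. Now pressing.

>>> send_rows([
  {"x":0,"y":0,"z":0.3,"turn":0,"claw":5.0},
  {"x":0,"y":0,"z":0.3,"turn":0,"claw":5.0},
  {"x":0,"y":0,"z":0.2,"turn":0,"claw":5.0},
  {"x":0,"y":0,"z":0,"turn":0,"claw":5.0},
])

```text
time_s: 4.18
tcp_pos: [0.5974, 0.0337, 0.0909]
ee_rot: [2.296, 2.143, 0.003]
wrist_force: [-9.2, 0.2, 22.3]
grip_width: 0.589
```

>>> send_rows([
  {"x":0,"y":0,"z":0.2,"turn":0,"claw":5.0},
  {"x":0,"y":0,"z":0,"turn":0,"claw":5.0},
  {"x":0,"y":0,"z":0,"turn":0,"claw":5.0},
])

```text
time_s: 4.43
tcp_pos: [0.5976, 0.0336, 0.0908]
ee_rot: [2.296, 2.143, 0.005]
wrist_force: [-15.7, 0.1, 37.4]
grip_width: 0.585
```

Bottomed, at about 37 N. I'll ease back a little, hold, and check that the tray is running.

>>> send_rows([
  {"x":0,"y":0,"z":-0.1,"turn":0,"claw":5.0},
  {"x":0,"y":0,"z":0,"turn":0,"claw":5.0},
  {"x":0,"y":0,"z":0,"turn":0,"claw":5.0},
  {"x":0,"y":0,"z":0,"turn":0,"claw":5.0},
  {"x":0,"y":0,"z":0,"turn":0,"claw":5.0},
])

```text
time_s: 4.85
tcp_pos: [0.5975, 0.0337, 0.0909]
ee_rot: [2.296, 2.143, 0.004]
wrist_force: [-12.4, -0.6, 28.6]
grip_width: 0.587
```

```bash
python3 -c "
from st import *
st(); print(get_obs()['ft_torque'])
cv2.imwrite('pics/c5.png',cv2.resize(get_image('side')[210:360,230:430],None,fx=4,fy=4,interpolation=2))"
```

```text
4.85 [0.5975 0.0337 0.0909] [-12.4393  -0.6317  28.5601] 0.587028953642028 jaw 86.05114088974877 tilt [ 0.0023  0.0013 -1.    ] need cm [0.0363 0.0443 0.0002]
[-0.1883  2.8288 -0.0117]
```

View pics/c5.png

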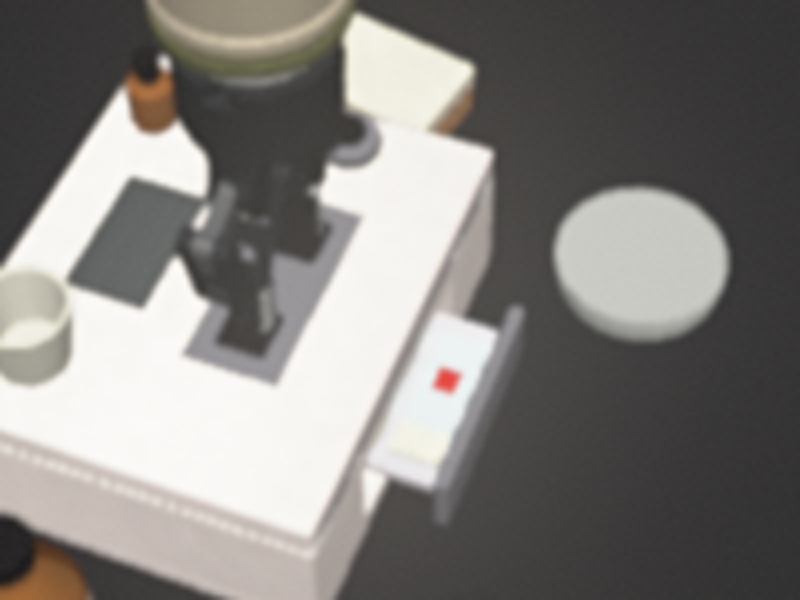

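The tray is running out: its front plate is at crop (480,420), about halfway. Both keys are down. I'll keep holding.

>>> send_rows([
  {"x":0,"y":0,"z":0,"turn":0,"claw":5.0},
  {"x":0,"y":0,"z":0,"turn":0,"claw":5.0},
  {"x":0,"y":0,"z":0,"turn":0,"claw":5.0},
  {"x":0,"y":0,"z":0,"turn":0,"claw":5.0},
  {"x":0,"y":0,"z":0,"turn":0,"claw":5.0},
])

```text
time_s: 5.32
tcp_pos: [0.5975, 0.0336, 0.0908]
ee_rot: [2.296, 2.143, 0.004]
wrist_force: [-12.5, -0.1, 29.3]
grip_width: 0.588
```

>>> send_rows([
  {"x":0,"y":0,"z":0,"turn":0,"claw":5.0},
  {"x":0,"y":0,"z":0,"turn":0,"claw":5.0},
  {"x":0,"y":0,"z":0,"turn":0,"claw":5.0},
  {"x":0,"y":0,"z":0,"turn":0,"claw":5.0},
  {"x":0,"y":0,"z":0,"turn":0,"claw":5.0},
])

```text
time_s: 5.73
tcp_pos: [0.5975, 0.0337, 0.0909]
ee_rot: [2.296, 2.143, 0.004]
wrist_force: [-12.6, 0.2, 29.3]
grip_width: 0.585
```

>>> send_rows([
  {"x":0,"y":0,"z":0,"turn":0,"claw":5.0},
  {"x":0,"y":0,"z":0,"turn":0,"claw":5.0},
  {"x":0,"y":0,"z":0,"turn":0,"claw":5.0},
  {"x":0,"y":0,"z":0,"turn":0,"claw":5.0},
  {"x":0,"y":0,"z":0,"turn":0,"claw":5.0},
])

```text
time_s: 6.15
tcp_pos: [0.5975, 0.0337, 0.0909]
ee_rot: [2.296, 2.143, 0.004]
wrist_force: [-12.7, -0.8, 29.1]
grip_width: 0.589
```

>>> send_rows([
  {"x":0,"y":0,"z":0,"turn":0,"claw":5.0},
  {"x":0,"y":0,"z":0,"turn":0,"claw":5.0},
  {"x":0,"y":0,"z":0,"turn":0,"claw":5.0},
  {"x":0,"y":0,"z":0,"turn":0,"claw":5.0},
  {"x":0,"y":0,"z":0,"turn":0,"claw":5.0},
])

```text
time_s: 6.57
tcp_pos: [0.5975, 0.0336, 0.0909]
ee_rot: [2.296, 2.143, 0.004]
wrist_force: [-12.5, 0.2, 29.0]
grip_width: 0.585
```

>>> send_rows([
  {"x":0,"y":0,"z":0,"turn":0,"claw":5.0},
  {"x":0,"y":0,"z":0,"turn":0,"claw":5.0},
  {"x":0,"y":0,"z":0,"turn":0,"claw":5.0},
  {"x":0,"y":0,"z":0,"turn":0,"claw":5.0},
  {"x":0,"y":0,"z":0,"turn":0,"claw":5.0},
])

```text
time_s: 6.98
tcp_pos: [0.5975, 0.0337, 0.0909]
ee_rot: [2.296, 2.143, 0.004]
wrist_force: [-13.1, -1.0, 29.6]
grip_width: 0.587
```

>>> send_rows([
  {"x":0,"y":0,"z":0,"turn":0,"claw":5.0},
  {"x":0,"y":0,"z":0,"turn":0,"claw":5.0},
  {"x":0,"y":0,"z":0,"turn":0,"claw":5.0},
  {"x":0,"y":0,"z":0,"turn":0,"claw":5.0},
  {"x":0,"y":0,"z":0,"turn":0,"claw":5.0},
])

```text
time_s: 7.4
tcp_pos: [0.5975, 0.0337, 0.0908]
ee_rot: [2.296, 2.143, 0.004]
wrist_force: [-12.9, 0.2, 29.3]
grip_width: 0.585
```

```bash
python3 -c "
from st import *
st()
ax=np.array([.9975,-.0709,0]); c=np.array([.598,.034,0])+.03*ax
for d in(.108,.193):
  p=c-d*ax; p[2]=.054
  print(d,[proj('side',p+s*.056*np.array([.0709,.9975,0])) for s in(1,-1)])
cv2.imwrite('pics/c6.png',cv2.resize(get_image('side')[210:360,230:430],None,fx=4,fy=4,interpolation=2))"
```

```text
7.4 [0.5975 0.0337 0.0908] [-12.8756   0.2113  29.279 ] 0.585197409901318 jaw 86.04988099572704 tilt [ 0.0022  0.0013 -1.    ] need cm [0.0381 0.0504 0.0002]
0.108 [array([325.2655, 326.2928]), array([345.8619, 281.7677])]
0.193 [array([368.1664, 340.7756]), array([386.165 , 294.1875])]
```

View pics/c6.png

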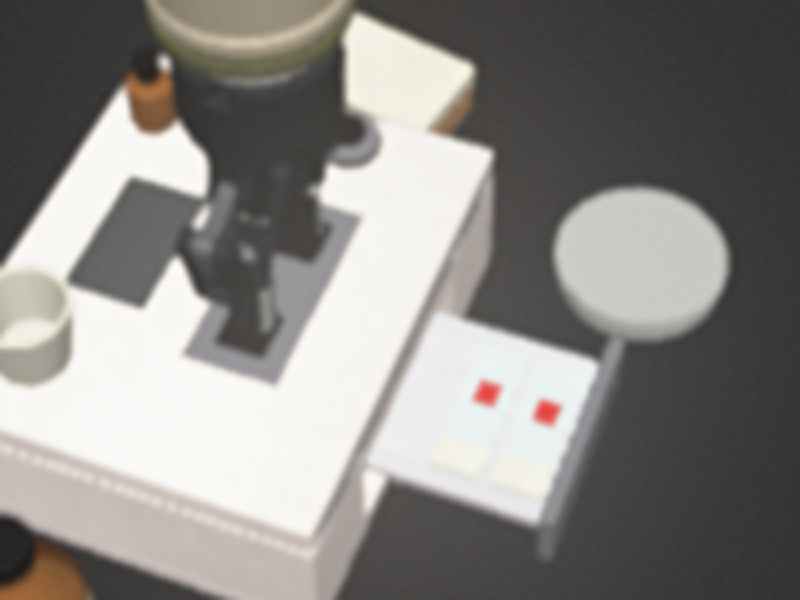

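The tray's top front corners are at crop (548,525) and (620,338). Fully out predicts (552,523) and (625,337), so the tray is fully out. Lifting off, straight up.

>>> send_rows([
  {"x":0,"y":0,"z":-0.5,"turn":0,"claw":5.0},
  {"x":0,"y":0,"z":-1,"turn":0,"claw":5.0},
  {"x":0,"y":0,"z":-2,"turn":0,"claw":5.0},
  {"x":0,"y":0,"z":-3,"turn":0,"claw":5.0},
  {"x":0,"y":0,"z":-3,"turn":0,"claw":5.0},
])

```text
time_s: 7.87
tcp_pos: [0.596, 0.0336, 0.1825]
ee_rot: [-2.296, -2.143, 0.004]
wrist_force: [1.0, 0.7, -0.1]
grip_width: 0.587
```

>>> send_rows([
  {"x":0,"y":0,"z":-3,"turn":0,"claw":5.0},
  {"x":0,"y":0,"z":-2,"turn":0,"claw":5.0},
  {"x":0,"y":0,"z":0,"turn":0,"claw":5.0},
  {"x":0,"y":0,"z":0,"turn":0,"claw":5.0},
  {"x":0,"y":0,"z":0,"turn":0,"claw":5.0},
])

```text
time_s: 8.28
tcp_pos: [0.5964, 0.0337, 0.2313]
ee_rot: [-2.296, -2.143, 0.002]
wrist_force: [0.1, 0.5, -0.9]
grip_width: 0.587
```

```bash
python3 -c "
from st import *
st()
cv2.imwrite('pics/side7.png',get_image('side'))"
```

```text
8.2833 [0.5964 0.0337 0.2313] [ 0.062   0.4934 -0.9266] 0.5873314236810359 jaw 86.06875908514877 tilt [-0.0016 -0.0002 -1.    ] need cm [ 0.0388  0.1581 -0.0003]
```

View pics/side7.png

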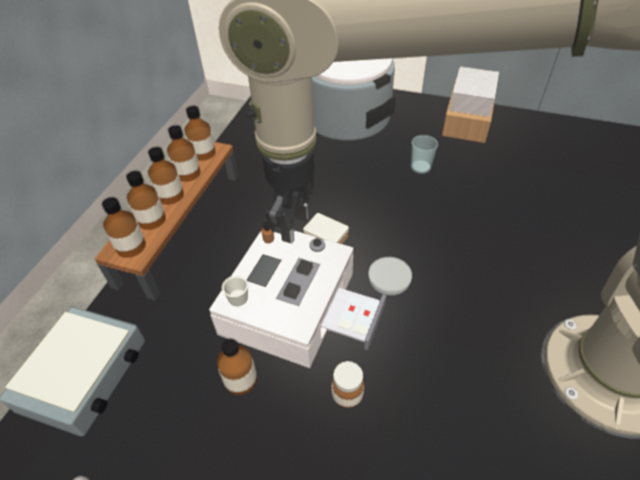

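The view shows the tray out, with its front at about (378,325). The keys are up at (292,291) and (305,268), as at the start, and the bystanders stand where they were. The gripper is clear above.

```bash
python3 -c "
from plant import *
print(job_done())"
```

```text
the job is handed in; nothing more can be done
None
```

The slide tray is fully out, both square keys are back up, and the job is handed in; `job_done()` gives no verdict.

I set the two fingertips about 5 cm apart, one on each key. I pressed both together until they bottomed, at about 29 N total, and held them about 3 s. Then I lifted straight up to 0.23 m, finishing at about 8.3 s of the 35 s allowed.

**Last checks:**
- **Tray:** while the keys were still held, its front corners were within about 2 px of where "fully out" predicts.
- **Keys:** they appear at the same pixels as at the start.
- **Bystanders:** cup, dropper, stain jar, petri dish, slide box, reagent and beaker all stand where they were, judged by eye in the side view.
- **Contact:** the wrist force was back to about zero after lifting.

**What disagreed or failed:**
- The first four move calls were refused because their rows left out fields; the arm did not move.
- The near fingertip looked slightly inward of its predicted spot, so I widened the fingers from 4.5 to 5.0 cm before pressing.
- Pressing gave a sideways force of about 13 N that I did not explain. It had no visible effect.

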